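# Roll a thread spool into the cradle's empty groove

### The job

Gently roll the big thread spool that lies on the table up the ramp of the plywood cradle and into the first, empty groove; roll it, do not lift it. Keep the gripper against the spool until it has settled to rest in the groove, then back away and leave it lying there, not sticking out past the cradle's sides. Leave the spool in the second groove, the pin jar, the shears and the small carton where they are.

Things in the scene. Friction and masses are not known exactly. Their poses are not given: they have to be found in the camera images.
- spool: The spool to load: dark blue cylinder of wound thread, diameter 84 mm, length 120 mm, card core at both flat ends, 0.3 to 0.55 kg. Lies on the table before the ramp's foot, centre 30 to 80 mm from it, up to 0.15 rad askew, 15 mm off the midline. Rolls freely the way it faces if pushed at or below mid-height; pushed higher it binds. Origin: centre, 42 mm up; y along its axis, x and z turn.
- cradle: Fixed plywood cradle, 220 mm wide. Origin at table level under the middle of the first (empty) groove; x level, the way a spool is rolled in; y along the grooves. Ramp from the table at x=-165 mm to the 20 mm high deck at x=-45; first groove, a V with 30 degree sides, x=-25 to 25, 14 mm deep; deck to 75; second groove 75 to 125; end stop 45 mm high at 150 to 164.
- empty_groove (a point): Where the centre of a spool lies when seated in the middle of the first groove, 54 mm above the table (deck rolling height 62 mm); axes as the cradle's. Once past the groove's near edge a spool drops in by itself; pushed a few mm up the far side, it comes back when let go. It may lie a little askew until pushed square from behind.
- stored_spool: A spool of the same kind and size, already lying in the second groove, 100 mm beyond the first (16 mm of free space between two seated spools). Origin at its centre, y along its axis. Must stay.
- pin_jar: Bystander: glass jar with steel lid, diameter 60 mm, 65 mm high, origin under its centre, beside the second groove on the side away from the robot.
- shears: Bystander: tailor's shears lying flat, 230 mm long, 100 mm wide, 10 mm high, steel blades towards their +x, black handle loops towards -x, origin at table level near their middle; beside the ramp, on the side away from the robot.
- chalk_box: Bystander: small carton 70 x 50 x 30 mm, origin under its centre, beside the cradle on the robot's side, near the second groove.
Things that resemble listed ones, but are neither listed nor needed, are in the scene too. Leave any orange or red look-alike of the spool alone.

How it is judged:
By the outcome, as a careful person would: the job done as asked, in the order asked, and still so for the second after the job is handed in, with the robot touching nothing.
It also fails if it takes over 48 s, if anything falls off the work surface, if the arm or the gripper's body presses on something with over 40 N, if the wrist force passes 120 N, or if a joint passes its speed limit or range.

### The arm

A 6-joint arm with a two-finger parallel gripper is mounted at the origin on the work surface. World frame = base frame: x ahead of the robot, y to its left, z up, the work surface at z = 0. Lengths are in m, angles in rad, forces in N, time in s.
With the tool pointing down it reaches from about 0.3 to 0.775 m from the base axis. Payload 14.6 kg.
Tool frame: the origin (TCP) lies on the centre line of the jaws, within the pads' length; the fingertips stand 19 mm ahead of it and the grasp point (between the pads) is the TCP (ctrl.tip_reach is the distance from the TCP to the fingertips, in m); x points along the fingers, y is the direction in which the jaws open and shut, and the axes are right-handed (so a half turn about x gives the same grasp; the last joint's range is limited). The gripper opens to 94 mm and grips with 3 to 60 N. Pads are 16 mm wide; open, the fingers measure 119 mm over their backs; the gripper's body (75 mm by 177 mm) begins 78 mm behind the grasp point.
Start: joints at [-1.399, 0.3, 1.521, -0, 1.321, -0.067], TCP at [0.13, -0.534, 0.224] pointing down, gripper open.
Joint ranges: [-3.03, 3.03], [-0.79, 2.21], [0.23, 2.52], [-1.04, 4.18], [0, 3.07], [-2.55, 2.55]. Speed limits (rad/s): [2.22, 2.22, 2.57, 3.14, 3.14, 3.14].

### API

Orientations are given as [roll, pitch, yaw] about the fixed x, y, z axes, in that order (R = Rz(yaw) Ry(pitch) Rx(roll)).
In Python, from station import ctrl, optics, models gives the robot as it stands. The module is installed in compiled form; this text tells all that it offers.
- The arm moves only by the tool arm_command, never from a script. Its argument "deltas" is a list of rows, each an object with "translation": the shift along the tool's x, y, z in units of 25 mm (1.0 is 25 mm), a list of three; "turn": the turn, a rotation vector about the tool's x, y, z in units of 5 degrees (1.0 is 5 degrees), a list of three. In form: [{"translation": [x, y, z], "turn": [rx, ry, rz]}, ...]. A call has 1 to 12 rows; each row is the pose to reach, as a shift and turn from the pose commanded when the call began, along the tool's axes at that moment; what a row does not reach only later rows make up. A row lasts 1/12 s, in which the tool goes at most 41.7 mm and 7.16 degrees, less where a joint would pass 70% of its speed; a pose out of reach is approached as far as the arm can. A call with a gripper value outside its range is refused whole. "gripper" is the finger opening in mm, from 0 to 94, set as the call begins (left out, the last holds). The fingers move at their own pace and stop on an object; "force" is the grip in N (left out, the last holds). Time passes only in rows, so rows that repeat a pose let the fingers close. It gives the time, the measured TCP pose, the force and the opening at its end, in the units of the state.
- ctrl.get_obs(): the state, without advancing time (a new reading comes with each control period).
- optics.camera(name): name is "side" or "top"; returns the picture (384x512x3 uint8, red, green, blue); there is no depth.
- optics.get_calibration(name): a dict with "K" (3x3 intrinsics, pixels), "k1" (the pictures are not rectified: a ray, as slopes to the right and down, at radius r is drawn at 1 + k1 r^2 times it, then the intrinsics apply), "origin" and "orientation" of the camera in the world. Camera axes: x right, y down, z forward; pixel columns grow to the right and rows downward; lengths in m; the calibration is good to about 2 mm. A picture is of the moment at which its call begins. get_calibration takes no time and is no camera call.
- ctrl.hand_in(): hands the job in, once; it reports no verdict.
Trained networks look in the newest picture that a camera, given by its name, has taken for a name from the list of things; names that differ only in an ending like _2 or _b are one class to them, and where a whole thing is asked for, a point or a joint stands for the part that bears it (a point fixed in the world has none). Each returns a list of dicts, best first, with "score" (0 to 1); they miss things now and then, are a little off and sometimes report something else, mostly with a low value. They report only what shows in the picture. A call takes as long as a camera call. They do not tell look-alikes from the thing itself.
- models.look_for(target, camera): "box" ([left, top, right, bottom] in pixels, round what is visible of it).
- models.cut_out(target, camera): "pixels" (384x512 bool, what is visible of it) and "box" ([left, top, right, bottom] in pixels, round what is visible of it).
- models.mark_of(target, camera): "at" ([column, row] in pixels: a listed point, or the origin of a listed thing).
The state is a dict: "time_s": time; "qpos": joint angles; "joint_vel": joint speeds; "tau": joint torques, N m; "ee_pos": TCP position; "eef_rot": TCP orientation; "force": force on the tool from outside, world axes, zero at the start; "moment": the same for the moment, N m; "grip_width": finger opening in m.
Only numpy, scipy, OpenCV 4.12 (cv2) and the standard library are available. Lean on these libraries where they do the work, as an engineer would, in place of code of your own. Each camera call takes 0.05 s, during which the arm holds its last target.

## Working session

There is one attempt and no reset: what is moved stays moved. The work goes in short steps, Python scripts to look and compute and a tool call to move; the robot and the scene stay as the last step left them, time stands still between calls to the robot, and variables do not carry over. Pictures are saved under pics/ and viewed, and the job is handed in when it is done.

Besides the shell and the picture viewer there is one more tool, called after "Emit:" by a JSON object that holds its "fn" and its "kwargs". arm_command: Moves the arm, as the interface text tells. Its arguments: {"type":"object","properties":{"deltas":{"type":"array"},"gripper":{"type":"number"},"force":{"type":"number"}},"required":["deltas"]}

```bash
mkdir -p pics; python3 - <<'E'
from station import ctrl, optics, models
import cv2
for n in ("side","top"):
    im=optics.camera(n); cv2.imwrite(f"pics/{n}0.png",im[:,:,::-1]); 
    c=optics.get_calibration(n); print(n,c)
    for t in ("spool","cradle","empty_groove","stored_spool","pin_jar","shears","chalk_box"):
        print(t,[(round(d['score'],2),[round(float(v)) for v in d['at']]) for d in models.mark_of(t,n)][:4])
o=ctrl.get_obs(); print(o)
E
```

```text
side {'K': array([[492.95079971,   0.        , 260.21090584],
       [  0.        , 492.95079971, 192.92249182],
       [  0.        ,   0.        ,   1.        ]]), 'k1': 0.045114215664559816, 'origin': array([-0.32392091,  0.73628511,  0.82298762]), 'orientation': array([-2.14079987,  0.00326398, -2.33520583])}
spool [(0.77, [276, 202]), (0.75, [288, 164])]
cradle [(0.81, [210, 252]), (0.38, [212, 236])]
empty_groove [(0.75, [210, 236])]
stored_spool [(0.9, [176, 253])]
pin_jar [(0.66, [138, 239])]
shears [(0.79, [211, 199]), (0.41, [213, 254])]
chalk_box [(0.96, [215, 315]), (0.75, [214, 238])]
top {'K': array([[477.07619372,   0.        , 255.38741421],
       [  0.        , 477.07619372, 193.94421452],
       [  0.        ,   0.        ,   1.        ]]), 'k1': -0.052998863498866254, 'origin': array([ 0.38982485, -0.06890584,  1.3168036 ]), 'orientation': array([-2.99184406e+00, -2.55528511e-03, -1.54237749e+00])}
spool [(0.95, [384, 242]), (0.8, [308, 291]), (0.66, [265, 230]), (0.56, [330, 190])]
cradle [(0.9, [186, 230])]
empty_groove [(0.7, [177, 225]), (0.48, [236, 158])]
stored_spool [(0.74, [138, 218])]
pin_jar [(0.66, [145, 165])]
shears [(0.7, [241, 158])]
chalk_box [(0.65, [128, 293])]
{'time_s': 0.8, 'qpos': array([-1.39860316e+00,  2.99925102e-01,  1.52098623e+00,  9.55493025e-06,
        1.32071889e+00, -6.66073510e-02]), 'joint_vel': array([-0.001079  ,  0.00076596, -0.00062533, -0.00177402, -0.0004545 ,
       -0.00016568]), 'tau': array([-4.15936092e-04, -5.31631243e+01, -3.52901244e+01,  7.09254784e-02,
        2.12154386e-02, -7.24297763e-06]), 'ee_pos': array([ 0.13008955, -0.53438489,  0.22443764]), 'eef_rot': array([-1.87899431,  1.57075763,  1.5013965 ]), 'force': array([ 0.19375593,  0.02034354, -0.44223143]), 'moment': array([ 0.01075827, -0.03770168,  0.04024475]), 'grip_width': 0.09390558123764706}
```

View pics/top0.png

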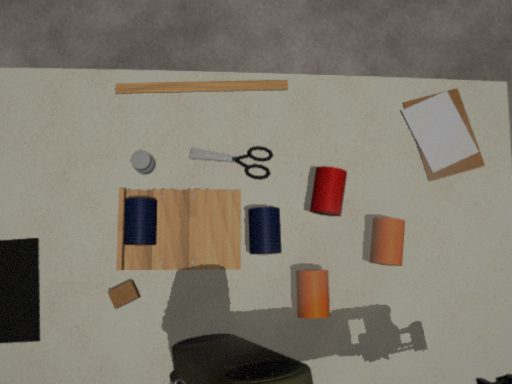

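View pics/side0.png

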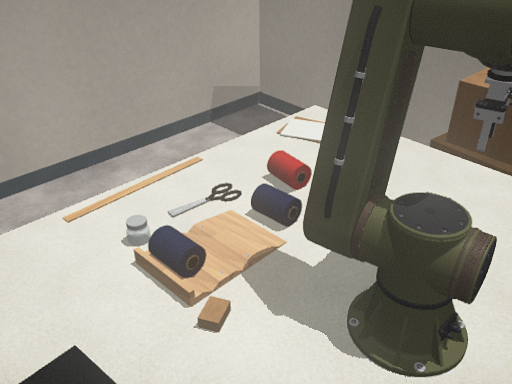

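Top view: spool candidates are dark blue at (265,230), red at (328,190), and orange at (388,241) and (313,294). There is also a second blue one at (140,221), lying in the second groove. Only the blue one at (265,230) fits: it is dark blue and lies before the ramp foot at column 241. I'll check it in a crop and measure.

```bash
cat > h.py <<'E'
import numpy as np, cv2
from scipy.spatial.transform import Rotation as R
from station import ctrl, optics, models
def ray(n,px):
    c=optics.get_calibration(n);K=c['K'];k=c['k1']
    d=np.array([(px[0]-K[0,2])/K[0,0],(px[1]-K[1,2])/K[1,1]]);u=d.copy()
    for _ in range(20): u=d/(1+k*(u@u))
    return np.array(c['origin']),R.from_euler('xyz',c['orientation']).as_matrix()@np.array([u[0],u[1],1])
def onz(n,px,z):
    o,d=ray(n,px);return o+d*(z-o[2])/d[2]
def proj(n,P):
    c=optics.get_calibration(n);K=c['K']
    q=R.from_euler('xyz',c['orientation']).as_matrix().T@(np.array(P)-c['origin']);u=q[:2]/q[2];u=u*(1+c['k1']*(u@u))
    return np.array([K[0,0]*u[0]+K[0,2],K[1,1]*u[1]+K[1,2]])
def blue(n,im):
    h=cv2.cvtColor(im,cv2.COLOR_RGB2HSV)
    return ((h[...,0]>100)&(h[...,0]<135)&(h[...,1]>90)).astype(np.uint8)
E
python3 - <<'E'
from h import *
im=optics.camera("top")
cr=cv2.resize(im[170:290,100:300],None,fx=4,fy=4,interpolation=cv2.INTER_CUBIC);cv2.imwrite("pics/crop1.png",cr[:,:,::-1])
m=models.cut_out("cradle","top")
for d in m: print(d['score'],d['box'])
M=m[0]['pixels'].astype(np.uint8)
cs,_=cv2.findContours(M,cv2.RETR_EXTERNAL,2);c=max(cs,key=cv2.contourArea)
b=cv2.boxPoints(cv2.minAreaRect(c));print(b)
for p in b: print(onz("top",p,0.0)[:2].round(4),onz("top",p,0.02)[:2].round(4))
for d in models.cut_out("spool","top"): 
    print(d['score'],d['box'])
    r=cv2.minAreaRect(np.argwhere(d['pixels'])[:,::-1].astype(np.float32));print(r)
B=blue("top",im);n,l,s,ce=cv2.connectedComponentsWithStats(B)
for i in range(1,n):
    if s[i,4]>300:
        pts=np.argwhere(l==i)[:,::-1].astype(np.float32);r=cv2.minAreaRect(pts);print("blue",s[i],ce[i],r)
        for p in cv2.boxPoints(r): print("  ",p,onz("top",p,0.042)[:2].round(4))
E
```

```text
0.61 [119.3, 187.7, 242.4, 267.9]
[[117. 188.]
 [240. 188.]
 [240. 269.]
 [117. 269.]]
[0.5942 0.3222] [0.5911 0.3162]
[ 0.6041 -0.0231] [ 0.6008 -0.0238]
[ 0.3802 -0.0305] [ 0.3803 -0.0311]
[0.3697 0.3065] [0.37   0.3008]
0.69 [246.4, 201.5, 279.1, 256.9]
((264.18829345703125, 229.26560974121094), (48.08993148803711, 31.81026268005371), 87.1375961303711)
0.65 [294.9, 266.6, 334.5, 321.8]
((312.8352966308594, 293.3738708496094), (50.67146301269531, 32.47358322143555), 87.20729064941406)
0.56 [366.1, 218.0, 404.0, 264.7]
((386.9393005371094, 240.56956481933594), (33.353065490722656, 47.61030197143555), 4.236394882202148)
blue [ 125  198   31   46 1362] [139.969163  220.6938326] ((140.0, 220.5), (45.0, 30.0), 90.0)
   [125. 198.] [0.5609 0.2859]
   [155. 198.] [0.5633 0.2043]
   [155. 243.] [0.4422 0.1972]
   [125. 243.] [0.4397 0.2777]
blue [ 249  208   31   45 1270] [263.93543307 229.73464567] ((264.15618896484375, 229.96694946289062), (44.43900680541992, 29.38800811767578), 88.36341857910156)
   [248.8336  208.17618] [ 0.543  -0.0502]
   [278.20963 207.33685] [ 0.5475 -0.1291]
   [279.47876 251.75772] [ 0.4288 -0.1351]
   [250.10275 252.59705] [ 0.4243 -0.0571]
```

View pics/crop1.png

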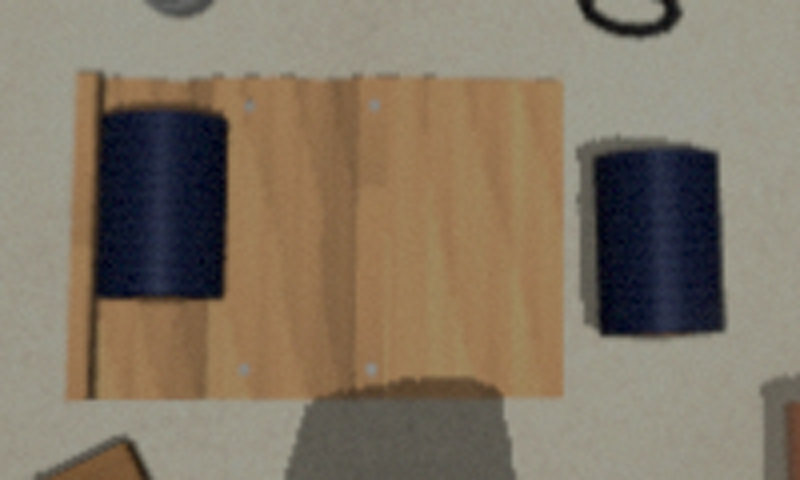

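```bash
cat > fit.py <<'E'
from h import *
from scipy.optimize import minimize
S=4
def up(m): return cv2.resize(m,None,fx=S,fy=S,interpolation=cv2.INTER_LINEAR)
def draw(n,polys):
    A=np.zeros((384*S,512*S),np.uint8)
    for P in polys:
        q=np.array([(proj(n,p)+.5)*S-.5 for p in P],np.float32);q=cv2.convexHull(q)
        cv2.fillPoly(A,[np.round(q*16).astype(np.int32)],1,shift=4)
    return A
def T(x,y,a,P):
    c,s=np.cos(a),np.sin(a);P=np.array(P);return np.c_[x+c*P[:,0]-s*P[:,1],y+s*P[:,0]+c*P[:,1],P[:,2]]
t=np.linspace(0,2*np.pi,24,endpoint=False)
def cyl(x,y,a,z=.042,r=.042,h=.06):
    return [T(x,y,a,[(r*np.cos(u),s*h,z+r*np.sin(u)) for u in t for s in(-1,1)])]
def crad(x,y,a):
    w=.11;pr=[((-.165,0),(-.045,.02)),((-.045,.02),(.15,.02)),((-.165,0),(.15,0)),((.15,0),(.164,.045))]
    out=[]
    for (a0,z0),(a1,z1) in pr[:2]+pr[2:3]: 
        out.append(T(x,y,a,[(a0,-w,z0),(a0,w,z0),(a1,-w,z1),(a1,w,z1),(a1,-w,0),(a1,w,0)]))
    out.append(T(x,y,a,[(u,v,z) for u in(.15,.164) for v in(-w,w) for z in(0,.045)]))
    return out
def fit(mask,model,p0,n="top"):
    M=(up(mask.astype(np.float32))>.5)
    def f(p):
        D=draw(n,model(*p))>0;return 1-(M&D).sum()/(M|D).sum()
    r=minimize(f,p0,method="Nelder-Mead",options=dict(initial_simplex=[p0]+[np.array(p0)+np.eye(3)[i]*[.006,.006,.04][i] for i in range(3)],xatol=1e-4,fatol=1e-5,maxiter=150))
    return r.x,1-r.fun
E
python3 - <<'E'
from fit import *
im=optics.camera("top");h=cv2.cvtColor(im,cv2.COLOR_RGB2HSV).astype(int)
B=blue("top",im);n,l,s,ce=cv2.connectedComponentsWithStats(B)
yaw=np.pi/2+.03
for i in range(1,n):
    if s[i,4]>800:
        z=.042 if ce[i][0]>200 else .054
        p=onz("top",ce[i],z)
        print("spool",z,fit(l==i,lambda x,y,a:cyl(x,y,a,z),[p[0],p[1],yaw]))
W=((h[...,0]>=5)&(h[...,0]<20)&(h[...,1]>75)).astype(np.uint8)
W[:186]=0;W[272:]=0;W[:,:114]=0;W[:,245:]=0
W=cv2.morphologyEx(W|((l>0)*(np.arange(512)[None]<200)).astype(np.uint8),cv2.MORPH_CLOSE,np.ones((5,5)))
cv2.imwrite("pics/w.png",cv2.resize(W[170:290,100:300]*255,None,fx=4,fy=4))
x,i=fit(W,crad,[.49,.14,yaw]);print("cradle",x,i)
a=im[...,::-1].copy();a=cv2.resize(a,None,fx=S,fy=S)
D=draw("top",crad(*x));cs,_=cv2.findContours(D,0,2);cv2.drawContours(a,cs,-1,(0,255,0),1)
for q in(-.045,-.025,.025,.075,.125):
    P=T(*x,[(q,-.11,.02),(q,.11,.02)]);c=[tuple(int(v*S) for v in proj("top",p)) for p in P];cv2.line(a,*c,(255,255,0),1)
cv2.imwrite("pics/fit1.png",a[170*S:290*S,100*S:300*S])
E
```

```text
Traceback (most recent call last):
  File "fit.py", line 27, in fit
    r=minimize(f,p0,method="Nelder-Mead",options=dict(initial_simplex=[p0]+[np.array(p0)+np.eye(3)[i]*[.006,.006,.04][i] for i in range(3)],xatol=1e-4,fatol=1e-5,maxiter=150))
  File "fit.py", line 26, in f
    D=draw(n,model(*p))>0;return 1-(M&D).sum()/(M|D).sum()
      ~~~~^^^^^^^^^^^^^
  File "fit.py", line 8, in draw
    q=np.array([(proj(n,p)+.5)*S-.5 for p in P],np.float32);q=cv2.convexHull(q)
                 ~~~~^^^^^
  File "h.py", line 12, in proj
    c=optics.get_calibration(n);K=c['K']
ValueError: time passes only in moves, steps and waits
```

View pics/fit1.png

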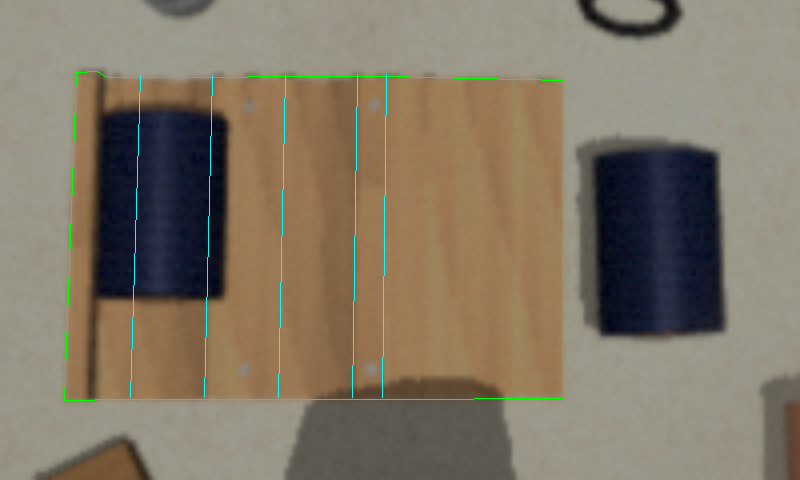

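Cradle fit overlays well (crop outline 65–563). The target spool sits 65 mm before the foot, nearly square. Next: refine the spool pose and work out the approach pose, with jaws along the spool axis and tips tilted forward.

```bash
cat > tool.py <<'E'
from h import *
C=np.array([.4842,.1369]);YA=1.6038
ex=np.array([np.cos(YA),np.sin(YA),0]);ey=np.array([-np.sin(YA),np.cos(YA),0])
def toc(p): d=np.array(p[:2])-C;return d@ex[:2],d@ey[:2]
def tow(x,y,z): return np.array([*C,0])+ex*x+ey*y+np.array([0,0,z])
def Rt(til,sgn): # tool x down, tips forward by til; tool y = sgn*ey
    X=np.cos(til)*np.array([0,0,-1.])+np.sin(til)*ex;Y=sgn*ey
    return np.c_[X,Y,np.cross(X,Y)]
def delta(P,Rg):
    o=ctrl.get_obs();R0=R.from_euler('xyz',o['eef_rot']).as_matrix()
    return (R0.T@(P-o['ee_pos'])/.025).round(2),(R.from_matrix(R0.T@Rg).as_rotvec()*180/np.pi/5).round(2)
E
python3 - <<'E'
from fit import *
from tool import *
im=cv2.imread("pics/top0.png")[:,:,::-1].astype(int)
g=(im.sum(2)<190)&(np.abs(np.arange(512)-265)<25)[None]&(np.abs(np.arange(384)-230)<30)[:,None]
for th in (120,150,190): 
  # exclude grey shadow: blue-minus-red>5
  m=(im.sum(2)<th+60)&(im[...,2]-im[...,0]>8);n,l,s,ce=cv2.connectedComponentsWithStats(m.astype(np.uint8))
  i=l[230,265];
  x,q=fit(l==i,lambda x,y,a:cyl(x,y,a,.042),[.4856,-.0928,1.6]);print(th,s[i],x,q,toc(x))
for c in ((328,190),(388,241),(313,294)): print(onz("top",c,.06))
o=ctrl.get_obs();print(R.from_euler('xyz',o['eef_rot']).as_matrix().round(3))
for s in (1,-1):
    P=tow(-.2296-.075,.006,.15)
    print(s,P,delta(P,Rt(.26,s)))
E
```

```text
120 [ 249  207   31   46 1320] [ 0.4833939  -0.09213887  1.64001719] 0.893305704740559 (np.float64(-0.22888754459636515), np.float64(0.00836341755890659))
150 [ 249  207   31   46 1322] [ 0.4833939  -0.09213887  1.64001719] 0.8944897872880281 (np.float64(-0.22888754459636515), np.float64(0.00836341755890659))
190 [ 249  207   31   46 1322] [ 0.4833939  -0.09213887  1.64001719] 0.8944897872880281 (np.float64(-0.22888754459636515), np.float64(0.00836341755890659))
[ 0.59570544 -0.26035835  0.06      ]
[ 0.46400337 -0.4201325   0.06      ]
[ 0.32167838 -0.2233979   0.06      ]
[[ 0.     0.237 -0.972]
 [-0.    -0.972 -0.237]
 [-1.     0.    -0.   ]]
1 [ 0.48825436 -0.16773211  0.15      ] (array([  2.98, -10.86, -17.39]), array([20.23, -2.15, -2.65]))
-1 [ 0.48825436 -0.16773211  0.15      ] (array([  2.98, -10.86, -17.39]), array([-15.55,   2.5 ,  -2.03]))
```

Emit:
{"fn": "arm_command", "kwargs": {"deltas": [{"translation": [3, -10.9, -17.4], "turn": [-15.55, 2.5, -2.03]}, {"translation": [3, -10.9, -17.4], "turn": [-15.55, 2.5, -2.03]}, {"translation": [3, -10.9, -17.4], "turn": [-15.55, 2.5, -2.03]}, {"translation": [3, -10.9, -17.4], "turn": [-15.55, 2.5, -2.03]}, {"translation": [3, -10.9, -17.4], "turn": [-15.55, 2.5, -2.03]}, {"translation": [3, -10.9, -17.4], "turn": [-15.55, 2.5, -2.03]}, {"translation": [3, -10.9, -17.4], "turn": [-15.55, 2.5, -2.03]}, {"translation": [3, -10.9, -17.4], "turn": [-15.55, 2.5, -2.03]}, {"translation": [3, -10.9, -17.4], "turn": [-15.55, 2.5, -2.03]}, {"translation": [3, -10.9, -17.4], "turn": [-15.55, 2.5, -2.03]}, {"translation": [3, -10.9, -17.4], "turn": [-15.55, 2.5, -2.03]}, {"translation": [3, -10.9, -17.4], "turn": [-15.55, 2.5, -2.03]}], "gripper": 70}}

```text
time_s: 2.05
ee_pos: [0.4766, -0.1784, 0.1518]
eef_rot: [3.137, 1.31, 1.607]
force: [1.5, -1.6, -0.1]
grip_width: 0.0701
```

Emit:
{"fn": "arm_command", "kwargs": {"deltas": [{"translation": [0, 0, 0], "turn": [0, 0, 0]}]}}

```text
time_s: 2.13
ee_pos: [0.4782, -0.1754, 0.151]
eef_rot: [-3.141, 1.309, 1.611]
force: [-0.5, -0.0, -1.2]
grip_width: 0.0696
```

```bash
python3 - <<'E'
from tool import *
o=ctrl.get_obs();print(o['time_s'],o['ee_pos'],toc(o['ee_pos']),o['qpos'],o['joint_vel'].round(2),o['grip_width'],o['force'])
print(delta(tow(-.297,.007,.15),Rt(.26,-1)),delta(tow(-.297,.007,.042),Rt(.26,-1)))
E
```

```text
2.1333 [ 0.47822705 -0.17540799  0.15101932] (np.float64(-0.3119408210876783), np.float64(0.016275133505608583)) [-0.53176764  0.35465518  1.64915878  0.22830896  1.2887519  -0.6513072 ] [-0.11 -0.04  0.03 -0.04  0.03 -0.07] 0.06962067883536427 [-0.45891983 -0.00714049 -1.21783451]
(array([ 0.19,  0.37, -0.56]), array([ 0.07, -0.02,  0.02])) (array([4.37, 0.38, 0.55]), array([ 0.07, -0.02,  0.02]))
```

Emit:
{"fn": "arm_command", "kwargs": {"deltas": [{"translation": [1.0, 0.38, 0.1], "turn": [0.07, 0, 0]}, {"translation": [2.0, 0.38, 0.3], "turn": [0.07, 0, 0]}, {"translation": [3.0, 0.38, 0.4], "turn": [0.07, 0, 0]}, {"translation": [3.8, 0.38, 0.5], "turn": [0.07, 0, 0]}, {"translation": [4.37, 0.38, 0.55], "turn": [0.07, 0, 0]}, {"translation": [4.37, 0.38, 0.55], "turn": [0.07, 0, 0]}, {"translation": [4.37, 0.38, 0.55], "turn": [0.07, 0, 0]}, {"translation": [4.37, 0.38, 0.55], "turn": [0.07, 0, 0]}, {"translation": [4.37, 0.38, 0.55], "turn": [0.07, 0, 0]}]}}

```text
time_s: 2.88
ee_pos: [0.4849, -0.1655, 0.0442]
eef_rot: [3.141, 1.312, 1.597]
force: [-0.6, -0.1, -0.3]
grip_width: 0.0697
```

```bash
python3 - <<'E'
from tool import *
o=ctrl.get_obs();print(o['time_s'],o['ee_pos'],toc(o['ee_pos']),o['joint_vel'].round(2),o['force'])
print(delta(tow(-.297,.007,.042),Rt(.26,-1)))
for n in("side","top"):
    im=optics.camera(n);r=im[140:300,130:370] if n=="side" else im[150:310,100:340]
    cv2.imwrite(f"pics/{n}2.png",cv2.resize(r,None,fx=3,fy=3,interpolation=2)[:,:,::-1])
E
```

```text
2.8833 [ 0.48488269 -0.16545285  0.04424023] (np.float64(-0.3022107227269685), np.float64(0.009294628622906009)) [ 0. -0.  0.  0. -0. -0.] [-0.55569109 -0.14258169 -0.29674694]
(array([ 0.14,  0.09, -0.18]), array([-0.07,  0.01, -0.02]))
```

View pics/side2.png

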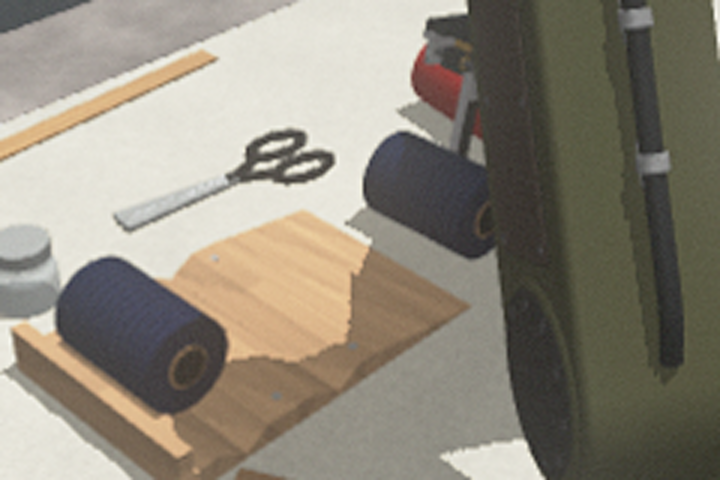

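View pics/top2.png

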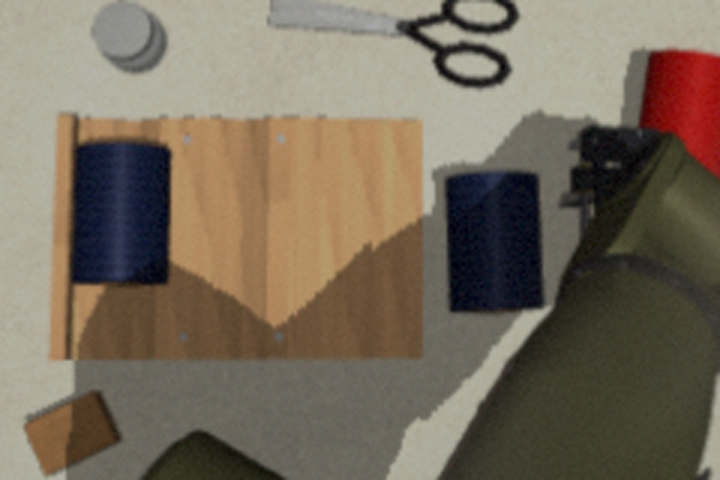

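Side view: the fingers are behind the blue spool, clear of it; the shears, jar and red spool haven't been touched. Top view: finger tips at crop (575,190), and the spool's rear edge at 540. Starting a slow push.

Emit:
{"fn": "arm_command", "kwargs": {"deltas": [{"translation": [0.07, 0.03, -0.11], "turn": [-0.07, 0, 0]}, {"translation": [0.12, 0.06, -0.22], "turn": [-0.07, 0, 0]}, {"translation": [0.17, 0.09, -0.33], "turn": [-0.07, 0, 0]}, {"translation": [0.2, 0.09, -0.45], "turn": [-0.07, 0, 0]}, {"translation": [0.23, 0.09, -0.56], "turn": [-0.07, 0, 0]}, {"translation": [0.26, 0.09, -0.68], "turn": [-0.07, 0, 0]}, {"translation": [0.29, 0.09, -0.8], "turn": [-0.07, 0, 0]}, {"translation": [0.32, 0.09, -0.91], "turn": [-0.07, 0, 0]}, {"translation": [0.35, 0.09, -1.03], "turn": [-0.07, 0, 0]}, {"translation": [0.38, 0.09, -1.14], "turn": [-0.07, 0, 0]}, {"translation": [0.42, 0.09, -1.26], "turn": [-0.07, 0, 0]}, {"translation": [0.45, 0.09, -1.38], "turn": [-0.07, 0, 0]}]}}

```text
time_s: 3.98
ee_pos: [0.4856, -0.1283, 0.041]
eef_rot: [3.141, 1.311, 1.603]
force: [-0.9, -0.4, 0.4]
grip_width: 0.0702
```

```bash
cat > st.py <<'E'
from fit import *
from tool import *
import sys
o=ctrl.get_obs();print(o['time_s'],o['ee_pos'].round(4),np.round(toc(o['ee_pos']),4),o['force'].round(1))
im=optics.camera("top");a=im.astype(int)
cv2.imwrite(f"pics/top{sys.argv[1]}.png",cv2.resize(im[150:310,100:340],None,fx=3,fy=3,interpolation=2)[:,:,::-1])
m=(a.sum(2)<250)&(a[...,2]-a[...,0]>8);n,l,s,ce=cv2.connectedComponentsWithStats(m.astype(np.uint8))
z=float(sys.argv[2])
for i in range(1,n):
    if s[i,4]>500 and 100<ce[i][0]<300:
        p=onz("top",ce[i],z);r,q=fit(l==i,lambda x,y,a:cyl(x,y,a,z),[p[0],p[1],1.6]);print(s[i],np.round(toc(r),4),"askew",round(r[2]-YA,3),round(q,2))
print(delta(tow(-.0518,.007,.054),Rt(.26,-1)))
E
python3 st.py 3 .042
```

```text
3.9833 [ 0.4856 -0.1283  0.041 ] [-0.2651  0.0073] [-0.9 -0.4  0.4]
[ 124  198   32   46 1373] [ 0.1033 -0.0188] askew -0.008 0.91
[ 243  208   31   46 1260] [-0.2132  0.009 ] askew 0.022 0.85
(array([ 1.69,  0.02, -8.36]), array([ 0., -0.,  0.]))
```

View pics/top3.png

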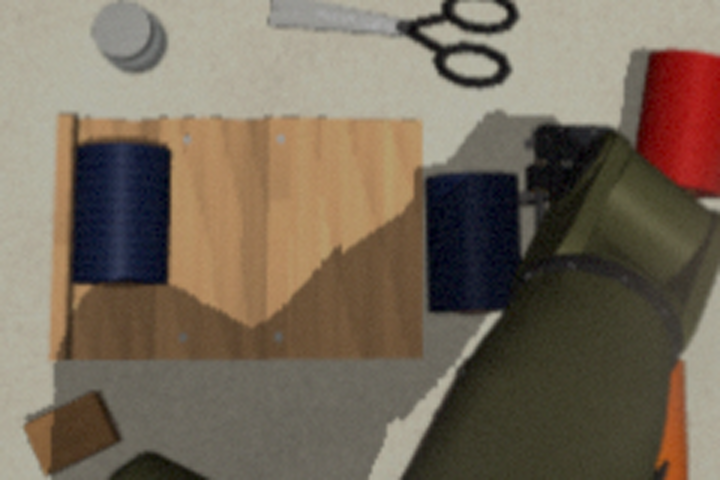

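The spool is in contact and rolling: spool x −213 mm, TCP −265 mm, so the model offset of 52 mm holds. Carrying on.

Emit:
{"fn": "arm_command", "kwargs": {"deltas": [{"translation": [0.04, 0, -0.14], "turn": [0, 0, 0]}, {"translation": [0.08, 0, -0.29], "turn": [0, 0, 0]}, {"translation": [0.12, 0, -0.43], "turn": [0, 0, 0]}, {"translation": [0.15, 0, -0.58], "turn": [0, 0, 0]}, {"translation": [0.19, 0, -0.72], "turn": [0, 0, 0]}, {"translation": [0.23, 0, -0.87], "turn": [0, 0, 0]}, {"translation": [0.27, 0, -1.01], "turn": [0, 0, 0]}, {"translation": [0.31, 0, -1.16], "turn": [0, 0, 0]}, {"translation": [0.35, 0, -1.3], "turn": [0, 0, 0]}, {"translation": [0.38, 0, -1.45], "turn": [0, 0, 0]}, {"translation": [0.42, 0, -1.59], "turn": [0, 0, 0]}, {"translation": [0.46, 0, -1.74], "turn": [0, 0, 0]}]}}

```text
time_s: 5.03
ee_pos: [0.4842, -0.0836, 0.0412]
eef_rot: [3.139, 1.312, 1.602]
force: [0.4, -3.2, 1.7]
grip_width: 0.0697
```

```bash
python3 st.py 4 .042
```

```text
5.0333 [ 0.4842 -0.0836  0.0412] [-0.2204  0.0072] [ 0.4 -3.2  1.7]
[ 124  198   32   46 1377] [ 0.1033 -0.018 ] askew -0.009 0.92
[ 226  208   30   46 1223] [-0.1672  0.0091] askew 0.062 0.82
(array([ 1.23,  0.02, -6.62]), array([ 0.01,  0.  , -0.  ]))
```

Emit:
{"fn": "arm_command", "kwargs": {"deltas": [{"translation": [0.02, 0, -0.15], "turn": [0, 0, 0]}, {"translation": [0.03, 0, -0.3], "turn": [0, 0, 0]}, {"translation": [0.05, 0, -0.45], "turn": [0, 0, 0]}, {"translation": [0.06, 0, -0.6], "turn": [0, 0, 0]}, {"translation": [0.08, 0, -0.75], "turn": [0, 0, 0]}, {"translation": [0.09, 0, -0.91], "turn": [0, 0, 0]}, {"translation": [0.11, 0, -1.06], "turn": [0, 0, 0]}, {"translation": [0.12, 0, -1.21], "turn": [0, 0, 0]}, {"translation": [0.14, 0, -1.36], "turn": [0, 0, 0]}, {"translation": [0.15, 0, -1.51], "turn": [0, 0, 0]}, {"translation": [0.17, 0, -1.66], "turn": [0, 0, 0]}, {"translation": [0.18, 0, -1.81], "turn": [0, 0, 0]}]}}

```text
time_s: 6.08
ee_pos: [0.4826, -0.0384, 0.0484]
eef_rot: [3.141, 1.311, 1.604]
force: [0.5, -3.3, 2.1]
grip_width: 0.07
```

```bash
python3 st.py 5 .049
```

```text
6.0833 [ 0.4826 -0.0384  0.0484] [-0.1752  0.0074] [ 0.5 -3.3  2.1]
[ 124  198   32   46 1376] [ 0.1024 -0.0177] askew 0.007 0.9
[ 209  208   31   46 1174] [-0.1221  0.008 ] askew 0.006 0.78
(array([ 1.05,  0.02, -4.8 ]), array([ 0., -0.,  0.]))
```

View pics/top5.png

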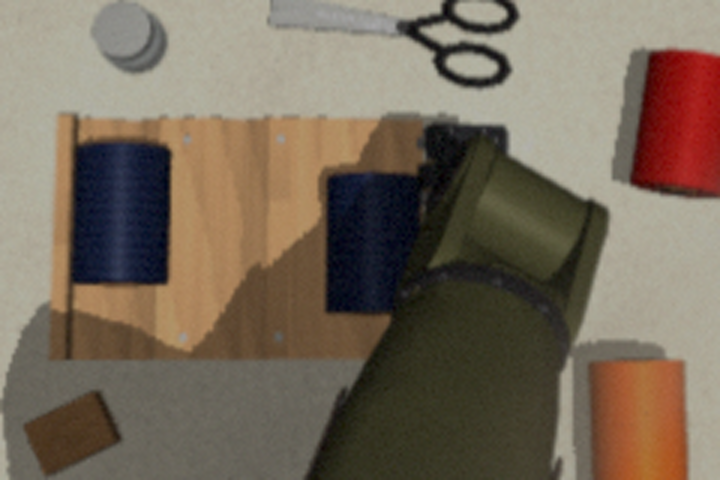

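The spool is on the ramp, square (crop 327–420). Force is about 3 N. Continuing up the ramp.

Emit:
{"fn": "arm_command", "kwargs": {"deltas": [{"translation": [0.02, 0, -0.15], "turn": [0, 0, 0]}, {"translation": [0.03, 0, -0.3], "turn": [0, 0, 0]}, {"translation": [0.05, 0, -0.45], "turn": [0, 0, 0]}, {"translation": [0.06, 0, -0.6], "turn": [0, 0, 0]}, {"translation": [0.08, 0, -0.75], "turn": [0, 0, 0]}, {"translation": [0.09, 0, -0.91], "turn": [0, 0, 0]}, {"translation": [0.11, 0, -1.06], "turn": [0, 0, 0]}, {"translation": [0.12, 0, -1.21], "turn": [0, 0, 0]}, {"translation": [0.14, 0, -1.36], "turn": [0, 0, 0]}, {"translation": [0.15, 0, -1.51], "turn": [0, 0, 0]}, {"translation": [0.17, 0, -1.66], "turn": [0, 0, 0]}, {"translation": [0.18, 0, -1.81], "turn": [0, 0, 0]}]}}

```text
time_s: 7.13
ee_pos: [0.4811, 0.0064, 0.0557]
eef_rot: [3.141, 1.311, 1.604]
force: [0.7, -3.9, 0.9]
grip_width: 0.0699
```

```bash
python3 st.py 6 .057
```

```text
7.1333 [0.4811 0.0064 0.0557] [-0.1303  0.0074] [ 0.7 -3.9  0.9]
[ 125  198   31   46 1376] [ 0.1009 -0.0158] askew -0.035 0.89
[ 192  208   30   46 1136] [-0.0752  0.0075] askew 0.04 0.75
(array([ 0.87,  0.02, -2.99]), array([ 0., -0.,  0.]))
```

Emit:
{"fn": "arm_command", "kwargs": {"deltas": [{"translation": [0.02, 0, -0.15], "turn": [0, 0, 0]}, {"translation": [0.03, 0, -0.3], "turn": [0, 0, 0]}, {"translation": [0.05, 0, -0.45], "turn": [0, 0, 0]}, {"translation": [0.06, 0, -0.6], "turn": [0, 0, 0]}, {"translation": [0.08, 0, -0.75], "turn": [0, 0, 0]}, {"translation": [0.09, 0, -0.88], "turn": [0, 0, 0]}, {"translation": [0.1, 0, -0.98], "turn": [0, 0, 0]}, {"translation": [0.11, 0, -1.08], "turn": [0, 0, 0]}, {"translation": [0.13, 0, -1.17], "turn": [0, 0, 0]}, {"translation": [0.15, 0, -1.25], "turn": [0, 0, 0]}, {"translation": [0.17, 0, -1.32], "turn": [0, 0, 0]}, {"translation": [0.19, 0, -1.39], "turn": [0, 0, 0]}]}}

```text
time_s: 8.18
ee_pos: [0.4798, 0.0412, 0.0599]
eef_rot: [-3.141, 1.311, 1.605]
force: [0.2, -0.1, 0.9]
grip_width: 0.07
```

```bash
python3 st.py 7 .062
```

```text
8.1833 [0.4798 0.0412 0.0599] [-0.0955  0.0075] [ 0.2 -0.1  0.9]
[ 125  198   31   46 1372] [ 0.0975 -0.0165] askew -0.014 0.89
[ 179  208   29   46 1055] [-0.0369  0.0075] askew -0.035 0.69
(array([ 0.67,  0.02, -1.62]), array([ 0., -0.,  0.]))
```

View pics/top7.png

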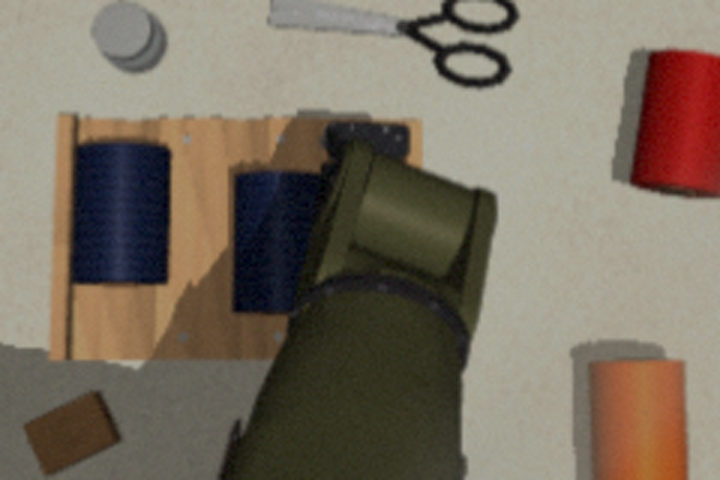

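Emit:
{"fn": "arm_command", "kwargs": {"deltas": [{"translation": [0.03, 0, -0.09], "turn": [0, 0, 0]}, {"translation": [0.05, 0, -0.19], "turn": [0, 0, 0]}, {"translation": [0.07, 0, -0.28], "turn": [0, 0, 0]}, {"translation": [0.1, 0, -0.37], "turn": [0, 0, 0]}, {"translation": [0.12, 0, -0.46], "turn": [0, 0, 0]}, {"translation": [0.15, 0, -0.56], "turn": [0, 0, 0]}, {"translation": [0.17, 0, -0.65], "turn": [0, 0, 0]}, {"translation": [0.2, 0, -0.74], "turn": [0, 0, 0]}, {"translation": [0.23, 0, -0.84], "turn": [0, 0, 0]}, {"translation": [0.27, 0, -0.92], "turn": [0, 0, 0]}, {"translation": [0.32, 0, -1.0], "turn": [0, 0, 0]}, {"translation": [0.37, 0, -1.09], "turn": [0, 0, 0]}]}}

```text
time_s: 9.23
ee_pos: [0.479, 0.0697, 0.058]
eef_rot: [3.141, 1.311, 1.603]
force: [-0.9, -0.1, 0.8]
grip_width: 0.0702
```

```bash
python3 st.py 8 .056
```

```text
9.2333 [0.479  0.0697 0.058 ] [-0.067   0.0074] [-0.9 -0.1  0.8]
[ 124  198   32   46 1375] [ 0.1005 -0.0169] askew -0.05 0.9
[ 163  208   31   46 1195] [0.0015 0.0094] askew -0.021 0.79
(array([ 0.3 ,  0.02, -0.53]), array([0., 0., 0.]))
```

View pics/top8.png

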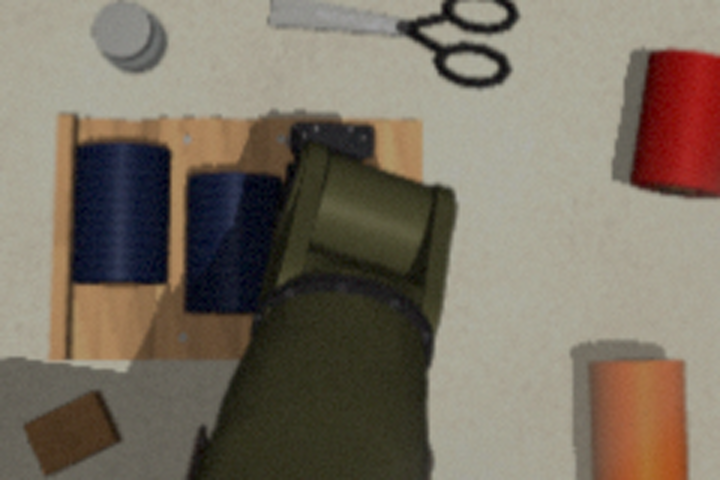

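It has dropped into the groove. I'll close the gap slowly, then hold contact.

Emit:
{"fn": "arm_command", "kwargs": {"deltas": [{"translation": [0.05, 0, -0.06], "turn": [0, 0, 0]}, {"translation": [0.1, 0, -0.12], "turn": [0, 0, 0]}, {"translation": [0.15, 0, -0.18], "turn": [0, 0, 0]}, {"translation": [0.19, 0, -0.24], "turn": [0, 0, 0]}, {"translation": [0.22, 0, -0.3], "turn": [0, 0, 0]}, {"translation": [0.25, 0, -0.36], "turn": [0, 0, 0]}, {"translation": [0.27, 0, -0.41], "turn": [0, 0, 0]}, {"translation": [0.28, 0, -0.45], "turn": [0, 0, 0]}, {"translation": [0.29, 0, -0.48], "turn": [0, 0, 0]}, {"translation": [0.3, 0, -0.51], "turn": [0, 0, 0]}, {"translation": [0.3, 0, -0.54], "turn": [0, 0, 0]}, {"translation": [0.3, 0, -0.55], "turn": [0, 0, 0]}]}}

```text
time_s: 10.28
ee_pos: [0.4786, 0.0841, 0.0544]
eef_rot: [3.14, 1.312, 1.603]
force: [-1.5, -7.5, 1.6]
grip_width: 0.07
```

```bash
python3 st.py 9 .054
```

```text
10.2833 [0.4786 0.0841 0.0544] [-0.0525  0.0073] [-1.5 -7.5  1.6]
[ 125  198   31   46 1372] [ 0.1015 -0.0188] askew -0.043 0.9
[162 208  26  46 937] [0.0075 0.0101] askew -0.046 0.62
(array([ 0.02,  0.01, -0.03]), array([ 0.01,  0.02, -0.  ]))
```

Contact at 7.5 N, slightly past what's needed. I'll ease back a little so the spool settles against the fingers, then hold.

Emit:
{"fn": "arm_command", "kwargs": {"deltas": [{"translation": [0, 0, 0.01], "turn": [0, 0, 0]}, {"translation": [0, 0, 0.02], "turn": [0, 0, 0]}, {"translation": [-0.01, 0, 0.03], "turn": [0, 0, 0]}, {"translation": [-0.01, 0, 0.04], "turn": [0, 0, 0]}, {"translation": [-0.01, 0, 0.04], "turn": [0, 0, 0]}, {"translation": [-0.01, 0, 0.04], "turn": [0, 0, 0]}]}}

```text
time_s: 10.83
ee_pos: [0.4786, 0.0838, 0.0543]
eef_rot: [3.141, 1.311, 1.603]
force: [-0.5, -0.8, -0.6]
grip_width: 0.0699
```

```bash
python3 st.py 10 .054
```

```text
10.8333 [0.4786 0.0838 0.0543] [-0.0529  0.0074] [-0.5 -0.8 -0.6]
[ 125  198   31   46 1371] [ 0.1013 -0.0178] askew -0.028 0.89
[162 208  27  46 948] [-0.      0.0077] askew 0.024 0.62
(array([ 0.02,  0.02, -0.04]), array([ 0.,  0., -0.]))
```

View pics/top10.png

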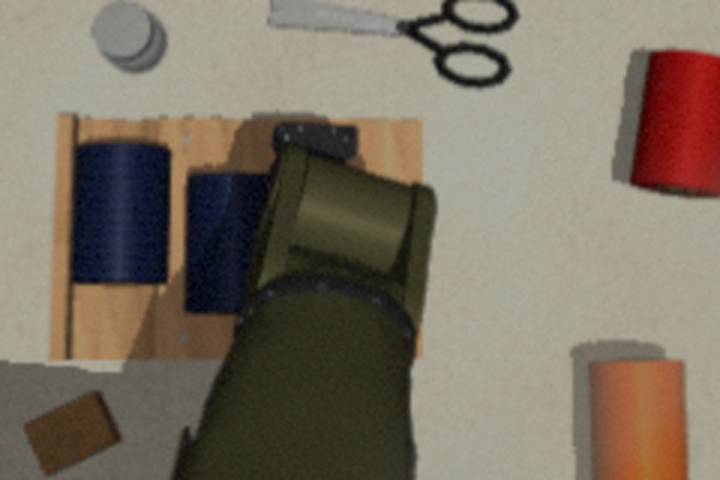

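Force is now near zero, at noise level. I'll press lightly again and hold for 1.5 s, so the gripper is definitely against the spool while it rests.

Emit:
{"fn": "arm_command", "kwargs": {"deltas": [{"translation": [0, 0, -0.01], "turn": [0, 0, 0]}, {"translation": [0, 0, -0.02], "turn": [0, 0, 0]}, {"translation": [0, 0, -0.025], "turn": [0, 0, 0]}, {"translation": [0, 0, -0.025], "turn": [0, 0, 0]}, {"translation": [0, 0, -0.025], "turn": [0, 0, 0]}, {"translation": [0, 0, -0.025], "turn": [0, 0, 0]}, {"translation": [0, 0, -0.025], "turn": [0, 0, 0]}, {"translation": [0, 0, -0.025], "turn": [0, 0, 0]}, {"translation": [0, 0, -0.025], "turn": [0, 0, 0]}, {"translation": [0, 0, -0.025], "turn": [0, 0, 0]}, {"translation": [0, 0, -0.025], "turn": [0, 0, 0]}, {"translation": [0, 0, -0.025], "turn": [0, 0, 0]}]}}

```text
time_s: 11.88
ee_pos: [0.4786, 0.084, 0.0545]
eef_rot: [3.141, 1.312, 1.603]
force: [0.0, -5.9, 1.5]
grip_width: 0.0698
```

Emit:
{"fn": "arm_command", "kwargs": {"deltas": [{"translation": [0, 0, 0], "turn": [0, 0, 0]}, {"translation": [0, 0, 0], "turn": [0, 0, 0]}, {"translation": [0, 0, 0], "turn": [0, 0, 0]}, {"translation": [0, 0, 0], "turn": [0, 0, 0]}, {"translation": [0, 0, 0], "turn": [0, 0, 0]}, {"translation": [0, 0, 0], "turn": [0, 0, 0]}]}}

```text
time_s: 12.38
ee_pos: [0.4786, 0.084, 0.0545]
eef_rot: [3.141, 1.312, 1.603]
force: [-0.4, -4.8, 1.3]
grip_width: 0.07
```

```bash
python3 st.py 11 .054
```

```text
12.3833 [0.4786 0.084  0.0545] [-0.0527  0.0074] [-0.4 -4.8  1.3]
[ 125  198   31   46 1370] [ 0.0995 -0.0177] askew -0.042 0.9
[162 208  26  46 947] [0.0142 0.0069] askew -0.003 0.63
(array([ 0.03,  0.01, -0.03]), array([ 0.  ,  0.01, -0.  ]))
```

Steady contact at about 5 N with the spool at rest. Now backing away slowly and straight, then up and clear.

Emit:
{"fn": "arm_command", "kwargs": {"deltas": [{"translation": [0, 0, 0.01], "turn": [0, 0, 0]}, {"translation": [0, 0, 0.02], "turn": [0, 0, 0]}, {"translation": [-0.01, 0, 0.04], "turn": [0, 0, 0]}, {"translation": [-0.02, 0, 0.08], "turn": [0, 0, 0]}, {"translation": [-0.04, 0, 0.16], "turn": [0, 0, 0]}, {"translation": [-0.08, 0, 0.3], "turn": [0, 0, 0]}, {"translation": [-0.13, 0, 0.5], "turn": [0, 0, 0]}, {"translation": [-0.2, 0, 0.75], "turn": [0, 0, 0]}, {"translation": [-0.3, 0, 1.1], "turn": [0, 0, 0]}, {"translation": [-0.6, 0, 1.4], "turn": [0, 0, 0]}, {"translation": [-1.0, 0, 1.7], "turn": [0, 0, 0]}, {"translation": [-1.5, 0, 2.0], "turn": [0, 0, 0]}]}}

```text
time_s: 13.43
ee_pos: [0.4803, 0.0252, 0.0784]
eef_rot: [-3.14, 1.311, 1.605]
force: [0.5, 0.6, 0.5]
grip_width: 0.07
```

Emit:
{"fn": "arm_command", "kwargs": {"deltas": [{"translation": [-1.0, 0, 1.0], "turn": [0, 0, 0]}, {"translation": [-2.0, 0, 2.0], "turn": [0, 0, 0]}, {"translation": [-3.0, 0, 3.0], "turn": [0, 0, 0]}, {"translation": [-3.5, 0, 4.0], "turn": [0, 0, 0]}, {"translation": [-3.5, 0, 5.0], "turn": [0, 0, 0]}, {"translation": [-3.5, 0, 6.0], "turn": [0, 0, 0]}, {"translation": [-3.5, 0, 6.0], "turn": [0, 0, 0]}, {"translation": [-3.5, 0, 6.0], "turn": [0, 0, 0]}, {"translation": [-3.5, 0, 6.0], "turn": [0, 0, 0]}]}}

```text
time_s: 14.18
ee_pos: [0.4859, -0.141, 0.1244]
eef_rot: [3.14, 1.311, 1.602]
force: [-0.0, 0.4, 0.2]
grip_width: 0.0701
```

```bash
python3 st.py 12 .054; python3 - <<'E'
from h import *
im=optics.camera("side");cv2.imwrite("pics/side12.png",cv2.resize(im[140:300,130:370],None,fx=3,fy=3,interpolation=2)[:,:,::-1])
E
```

```text
14.1833 [ 0.4859 -0.141   0.1244] [-0.2778  0.0075] [-0.   0.4  0.2]
[ 125  198   31   46 1375] [ 0.1004 -0.0175] askew -0.049 0.9
[ 163  208   30   46 1364] [0.0008 0.0083] askew -0.004 0.9
(array([ 5.04,  0.02, -8.  ]), array([ 0.01,  0.  , -0.  ]))
```

View pics/top12.png

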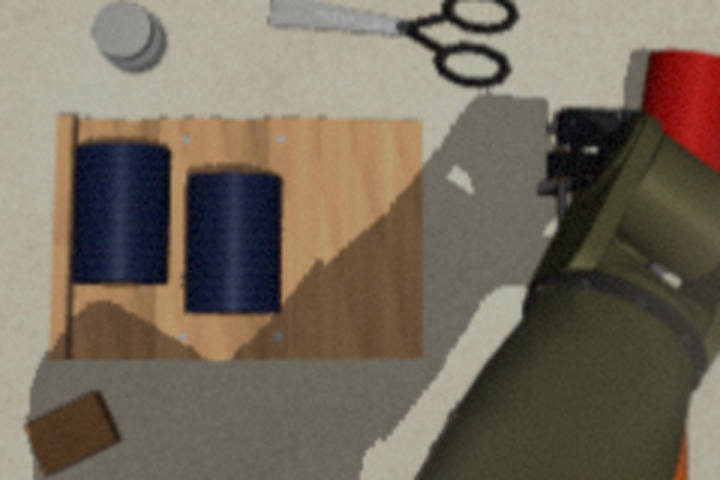

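View pics/side12.png

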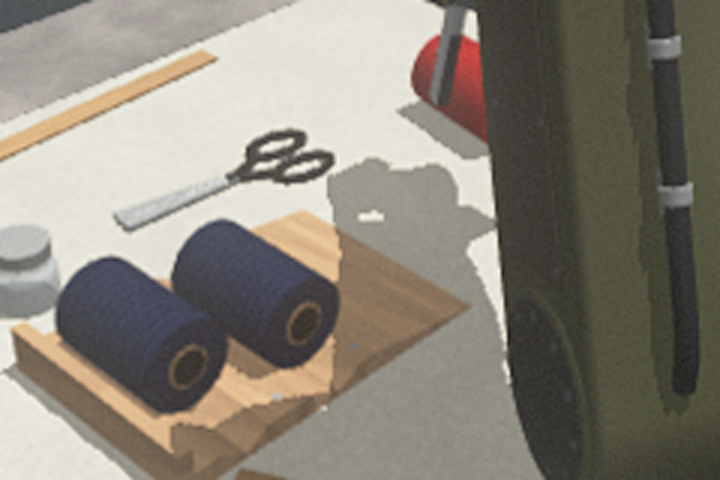

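The spool lies in the first groove (top crop 185–281), at x +0.8 mm, y +8 mm and square. Nothing else has moved. The arm is clear and the force is zero, so I'm handing in.

```bash
python3 -c "
from station import ctrl
print(ctrl.hand_in(), ctrl.get_obs()['joint_vel'].round(3), ctrl.get_obs()['force'].round(1))"
```

```text
the job is handed in; nothing more can be done
the job is handed in; nothing more can be done
```

The dark blue spool now lies in the first groove, and I handed the job in at about 14 s on the robot's clock. I rolled it up the ramp with two open fingers pushing at or just below mid-height, with 3–4 N on the ramp. After it dropped in, I held the fingers against it at about 5 N (7.5 N peak) until it was at rest, then backed away.

**Last checks:**
- **Position:** the spool is 0.8 mm from the groove's middle and 8 mm off the midline, so it is well inside the cradle's sides.
- **Squareness:** the fit gave −0.004 rad, though single fits scattered by up to about ±0.04 rad.
- **Other things:** the stored spool, pin jar, shears, carton and the look-alike spools looked unmoved in the pictures; only the stored spool was measured.
- **Arm:** it is clear, with the force reading about zero.

**Checks that wavered:** spool fits made while the arm hid part of it scattered by up to about 15 mm, so I did not rely on them. During the drop into the groove the spool ran up to about 15 mm ahead of the fingers before I brought them back against it. I also eased off for about half a second before the final press, when contact was uncertain.

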